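# Set a marked sheet blank out over the ledge for trimming

### The arm

A 7-joint arm with a two-finger parallel gripper is mounted at the origin on a cart in front of the work surface, level with it; the furniture and walls round the work are solid. World frame = base frame: x ahead of the robot, y to its left, z up, the work surface at z = 0. Lengths are in m, angles in rad, forces in N, time in s.
With the tool pointing down it reaches from about 0.425 to 0.875 m from the base axis. Payload 4.7 kg.
Tool frame: the origin (TCP) lies between the finger pads; the fingertips stand ctrl.tip_reach ahead of it and the grasp point (between the pads) lies 5 mm behind it (ctrl.tip_reach is the distance from the TCP to the fingertips, in m); z points along the fingers, y is the direction in which the jaws open and shut (so a half turn about z gives the same grasp; the last joint's range is limited). The gripper opens to 87 mm and grips with 3 to 60 N. Pads are 19 mm wide; open, the fingers measure 117 mm over their backs; the gripper's body (75 mm by 190 mm) begins 51 mm behind the grasp point.
Start: joints at [-1.181, 0.321, -0.07, 1.45, 0.023, 1.371, -0.057], TCP at [0.239, 0.605, 0.237] pointing down, gripper open.
Joint ranges: [-2.86, 2.86], [-0.3, 2.09], [-1.38, 1.24], [0.06, 2.45], [-1.56, 4.7], [0.09, 2.05], [-2.69, 2.69]. Speed limits (rad/s): [2.57, 2.57, 3.14, 3.14, 3.14, 3.14, 3.14].

### API

Orientations are given as a rotation vector (axis times angle).
In Python, from bench import ctrl gives the robot as it stands.
- The arm moves only by the shell command python3 -m handwheel 'ROWS' [FORCE]. ROWS is JSON, a list of rows, each a list of 7 numbers: the shift along the tool's x, y, z in mm, then the turn, a rotation vector about the tool's x, y, z in rad, then the gripper's target within -1 to 1 (shut at 1, half-way at 0, fully open at -1). In form: [[dx, dy, dz, ax, ay, az, grip], ...]. A call has 1 to 12 rows; each row is the pose to reach, as a shift and turn from the pose commanded when the call began, along the tool's axes at that moment; what a row does not reach only later rows make up. A row lasts 1/8 s, in which the tool goes at most 62.5 mm and 10.7 degrees, less where a joint would pass 70% of its speed; a pose out of reach is approached as far as the arm can. A call with a gripper value outside its range is refused whole. The fingers move at their own pace and stop on an object; FORCE is the grip in N (left out, the last holds). Time passes only in rows, so rows that repeat a pose let the fingers close. It gives the time, the measured TCP pose, the force and the opening at its end, in the units of the state.
- ctrl.get_state(): the state, without advancing time (a new reading comes with each control period).
- ctrl.get_image(name): name is "scene" or "top"; returns the picture (384x512x3 uint8, red, green, blue); there is no depth.
- ctrl.camera_model(name): a dict with "mtx" (3x3 intrinsics, pixels), "k1" (the pictures are not rectified: a ray, as slopes to the right and down, at radius r is drawn at 1 + k1 r^2 times it, then the intrinsics apply), "xyz" and "orientation" of the camera in the world. Camera axes: x right, y up, looking along -z (the intrinsics and any distortion apply to the point x, -y, -z); pixel columns grow to the right and rows downward; lengths in m; the calibration is good to about 2 mm. A picture is of the moment at which its call begins. camera_model takes no time and is no camera call.
- ctrl.close_job(): hands the job in, once; it reports no verdict.
The state is a dict: "time": time; "joint_positions": joint angles; "qd": joint speeds; "joint_torque": joint torques, N m; "position": TCP position; "tool_rot": TCP orientation; "ft_force": force on the tool from outside, world axes, zero at the start; "torque": the same for the moment, N m; "grip_width": opening from 0.0 (shut) to 1.0 (fully open).
Only numpy, scipy, OpenCV 4.12 (cv2) and the standard library are available. Lean on these libraries where they do the work, as an engineer would, in place of code of your own. Each camera call takes 0.05 s, during which the arm holds its last target.

### The job

Two brass plates lie on the wooden trimming ledge; the one to be trimmed has a straight line scribed across it near each end, the other has a square window. With the fingertips, push the marked plate flat against the metal rail along the back of the ledge and out over the end of the ledge nearest to it, until the scribed line nearest that end lies right over the end edge of the wood. Only push it along the ledge, never lift or tip it, and leave the windowed plate and everything else where it is.

Things in the scene. Friction and masses are not known exactly. Their poses are not given: they have to be found in the camera images.
- ledge: Dark wooden ledge fixed to the bench, 150 mm deep (x) by 400 long (y), flat top 40 mm above the bench. Origin: centre of its underside; x to its back (away from the robot), y along it to the left, z up. Open ends at y = -200 and +200 mm, front edge at x = -75 mm. A fixed aluminium rail along the whole back edge stands 14 mm above the top, front face at x = +61 mm.
- marked_plate: Plate to push: loose brass sheet, 92 (x) by 110 (y, along the ledge) by 5 mm, 0.2 to 0.4 kg, slides at a few N. Thin dark lines across it 35 mm from each short end (y = -20 and +20 mm). Origin: centre of its underside. Starts in the left or right half of the ledge, wholly on it, 3 to 25 mm off the rail and slightly askew.
- window_plate: Bystander: loose brass plate of the same 92 x 110 x 5 mm with a square window of 44 mm in its middle and no lines, lying in the other half of the ledge, at least 75 mm of bare ledge away from the marked plate. Origin: centre of its underside, axes as the marked plate's.
- rubber_block: Bystander: black rubber block 60 x 60 x 22 mm, loose on the bench in front of the ledge. Origin: centre of its underside.
- tweezers: Bystander: steel tweezers 14 x 126 x 9 mm, loose, lying on the bench in front of the ledge's left half. Origin: centre of the underside.
- spool: Bystander: thread spool of 36 mm diameter, 36 mm high, standing loose on the bench in front of the ledge's right half. Origin: centre of its underside.
- dapping_block: Bystander: steel dapping block, a 45 mm cube with round hollows, standing loose on the bench behind the ledge. Origin: centre of its underside.
There are look-alikes about, which are no part of the job. What is shaped like the marked_plate but purple or white is not meant.

How it is judged:
By the outcome, as a careful person would: the job done as asked, in the order asked, and still so for the second after the job is handed in, with the robot touching nothing.
It also fails if it takes over 48 s, if anything falls off the work surface, if the arm or the gripper's body presses on something with over 40 N, if the wrist force passes 120 N, or if a joint passes its speed limit or range.

## Working session

There is one attempt and no reset: what is moved stays moved. The work goes in short steps, Python scripts to look and compute and a shell command to move; the robot and the scene stay as the last step left them, time stands still between calls to the robot, and variables do not carry over. Pictures are saved under pics/ and viewed, and the job is handed in when it is done.

```bash
mkdir -p pics; ls; python3 - <<'E'
from bench import ctrl
import cv2
for n in("scene","top"):
    im=ctrl.get_image(n); cv2.imwrite(f"pics/{n}0.png",im[...,::-1]); print(ctrl.camera_model(n))
s=ctrl.get_state(); print(s, ctrl.tip_reach)
E
```

```text
pics
{'mtx': array([[353.98017513,   0.        , 255.82525327],
       [  0.        , 353.98017513, 188.15955017],
       [  0.        ,   0.        ,   1.        ]]), 'k1': 0.008353037282924547, 'xyz': array([ 0.00654334, -0.6641102 ,  0.67438873]), 'orientation': array([ 0.9263025, -0.3262021, -0.6332264])}
{'mtx': array([[378.86894343,   0.        , 251.81377926],
       [  0.        , 378.86894343, 200.8701929 ],
       [  0.        ,   0.        ,   1.        ]]), 'k1': -0.01524131202241509, 'xyz': array([0.39567952, 0.04338104, 1.17389057]), 'orientation': array([ 0.09947822, -0.14598257, -1.55631144])}
{'time': 0.1, 'joint_positions': array([-1.18088763,  0.32173035, -0.0700863 ,  1.45157907,  0.02259933,
        1.37082066, -0.05692075]), 'qd': array([-1.08040673e-03, -6.32999741e-04,  8.55448847e-04, -2.45559566e-03,
       -1.71630224e-03, -2.03071774e-04,  4.79932365e-05]), 'joint_torque': array([-6.79183344e-06, -4.92570233e+01, -4.05761618e-01, -3.13398743e+01,
       -6.40060427e-02,  3.94226192e-02,  9.31893214e-05]), 'position': array([0.23842942, 0.604163  , 0.23556983]), 'tool_rot': array([-5.86793485e-01, -3.08606633e+00,  2.72517851e-03]), 'ft_force': array([-0.98883441,  0.07286537, -0.24376628]), 'torque': array([ 0.02364752,  0.01988664, -0.01569719]), 'grip_width': 0.9994771850368027} 0.014
```

View pics/scene0.png

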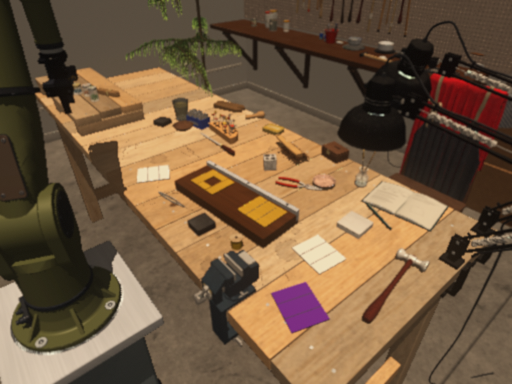

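View pics/top0.png

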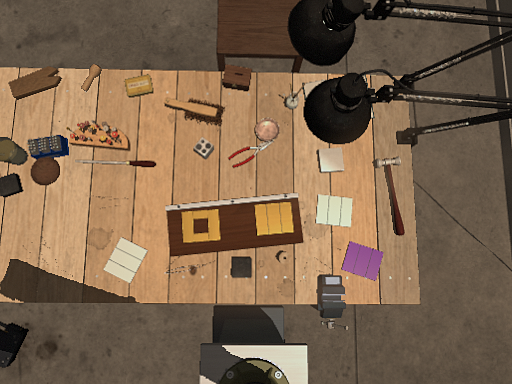

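Top view: the marked plate is at about (274,218), towards the ledge's right end (−y). The windowed plate is at (201,226). The rail runs from (167,207) to (297,195). Next I'll zoom in and measure.

```bash
cat > h.py <<'E'
import numpy as np, cv2
from scipy.spatial.transform import Rotation as R
from bench import ctrl
def cam(n):
    m=ctrl.camera_model(n); return m['mtx'],m['k1'],np.array(m['xyz']),R.from_rotvec(m['orientation']).as_matrix()
def ray(n,uv,z):
    K,k,c,Rm=cam(n); uv=np.atleast_2d(uv).astype(float)
    d=(uv-[K[0,2],K[1,2]])/[K[0,0],K[1,1]]; s=d.copy()
    for _ in range(20): s=d/(1+k*(s**2).sum(1,keepdims=True))
    v=np.c_[s[:,0],-s[:,1],-np.ones(len(s))]@Rm.T
    t=(z-c[2])/v[:,2]; return c+v*t[:,None]
def proj(n,P):
    K,k,c,Rm=cam(n); p=(np.atleast_2d(P)-c)@Rm
    s=np.c_[p[:,0]/-p[:,2],-p[:,1]/-p[:,2]]; s=s*(1+k*(s**2).sum(1,keepdims=True))
    return s*[K[0,0],K[1,1]]+[K[0,2],K[1,2]]
def crop(im,x0,y0,x1,y1,f,name):
    cv2.imwrite(name,cv2.resize(im[y0:y1,x0:x1,::-1],None,fx=f,fy=f,interpolation=cv2.INTER_CUBIC))
E
python3 - <<'E'
import cv2
from h import crop
a=cv2.imread("pics/top0.png")[...,::-1]; crop(a,155,180,315,290,5,"pics/t0c.png")
a=cv2.imread("pics/scene0.png")[...,::-1]; crop(a,165,150,310,255,5,"pics/s0c.png")
E
```

```text
(no output)
```

View pics/t0c.png

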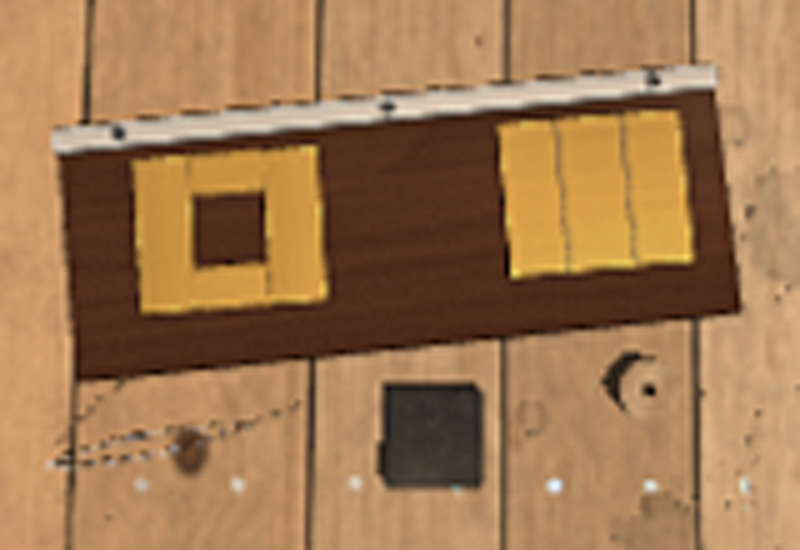

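View pics/s0c.png

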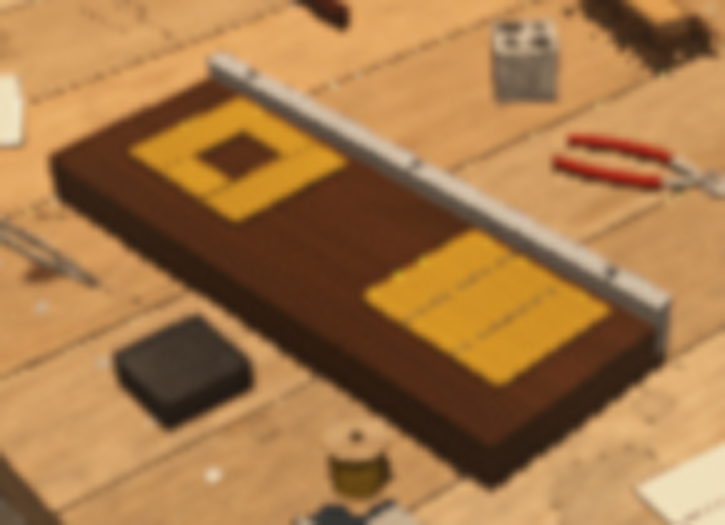

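```bash
cat >> h.py <<'E'
def brass(im):
    r,g,b=[im[...,i].astype(int) for i in range(3)]
    h=cv2.cvtColor(im,cv2.COLOR_RGB2HSV)
    return ((h[...,1]>150)&(h[...,2]>130)).astype(np.uint8)*255
def dark(im):
    h=cv2.cvtColor(im,cv2.COLOR_RGB2HSV)
    return ((h[...,2]<110)&(h[...,1]>110)).astype(np.uint8)*255
def quad(mask_cnt,n,z):
    """rough corners by minAreaRect in world, then side lines fitted -> corners"""
    P=ray(n,mask_cnt.reshape(-1,2),z)[:,:2]*1000
    return rectfit(P)
def rectfit(P):
    c,s,a=cv2.minAreaRect(P.astype(np.float32))
    box=cv2.boxPoints((c,s,a)); L=[]
    for i in range(4):
        p,q=box[i],box[(i+1)%4]; d=(q-p)/np.linalg.norm(q-p); nn=np.array([-d[1],d[0]])
        t=(P-p)@d; o=abs((P-p)@nn); l=np.linalg.norm(q-p)
        S=P[(t>.1*l)&(t<.9*l)&(o<6)]
        vx,vy,x,y=cv2.fitLine(S.astype(np.float32),cv2.DIST_HUBER,0,.01,.01).ravel(); L.append((vx,vy,x,y,len(S)))
    C=[]
    for i in range(4):
        a,b=L[i-1],L[i]; M=np.array([[a[0],-b[0]],[a[1],-b[1]]]); t=np.linalg.solve(M,[b[2]-a[2],b[3]-a[3]])
        C.append([a[2]+t[0]*a[0],a[3]+t[0]*a[1]])
    return np.array(C),L
E
python3 - <<'E'
from h import *
for n,bx in (("top",(155,180,315,290)),("scene",(165,150,310,255))):
    im=cv2.imread(f"pics/{n}0.png")[...,::-1]; x0,y0,x1,y1=bx; F=4
    sub=np.ascontiguousarray(im[y0:y1,x0:x1]); sub=cv2.resize(sub,None,fx=F,fy=F,interpolation=cv2.INTER_CUBIC)
    for nm,mk,z,amin in(("brass",brass(sub),.045,3000),("wood",dark(sub),.04,20000)):
        if nm=="brass": mk=cv2.morphologyEx(mk,cv2.MORPH_CLOSE,np.ones((9,9)))
        cs,_=cv2.findContours(mk,cv2.RETR_EXTERNAL,cv2.CHAIN_APPROX_NONE)
        for c in cs:
            if cv2.contourArea(c)<amin: continue
            px=(c.reshape(-1,2)+.5)/F-.5+[x0,y0]
            C,L=quad(px,n,z)
            print(n,nm,cv2.contourArea(c)/F/F,"centre",C.mean(0).round(1),"sides",[round(float(np.linalg.norm(C[i]-C[i-1])),1) for i in range(4)])
            print("  corners",C.round(1).tolist()); print("  angles",[round(float(np.degrees(np.arctan2(l[1],l[0]))),2) for l in L],[l[4] for l in L])
    cv2.imwrite(f"pics/m_{n}.png",dark(sub))
E
```

```text
top brass 1137.0625 centre [498.1 162.7] sides [92.3, 109.6, 92.1, 108.7]
  corners [[447.3999938964844, 213.10000610351562], [456.8999938964844, 103.9000015258789], [548.5, 112.80000305175781], [539.4000244140625, 221.10000610351562]]
  angles [-85.07, 5.51, -85.21, 4.92] [121, 101, 120, 101]
top brass 1115.71875 centre [523.  -55.5] sides [92.4, 109.6, 92.3, 110.1]
  corners [[471.5, -5.5], [482.5, -114.5999984741211], [574.2999877929688, -105.80000305175781], [563.4000244140625, 3.799999952316284]]
  angles [-84.25, 5.51, -84.31, 5.76] [119, 100, 117, 100]
top wood 5990.875 centre [102.1  15.3] sides [915.9, 3711.9, 2775.1, 396.0]
  corners [[1451.5999755859375, 366.79998779296875], [-2170.800048828125, -443.6000061035156], [586.2999877929688, -127.80000305175781], [541.2999877929688, 265.70001220703125]]
  angles [12.61, 6.54, -83.48, 6.34] [18, 152, 421, 158]
scene brass 810.125 centre [522.1 -56. ] sides [95.0, 113.1, 94.5, 113.2]
  corners [[469.1000061035156, -4.199999809265137], [480.79998779296875, -116.69999694824219], [574.7999877929688, -107.80000305175781], [563.7000122070312, 4.800000190734863]]
  angles [-84.11, 5.42, -84.35, 5.45] [91, 75, 92, 77]
scene brass 579.4375 centre [497.7 162.3] sides [96.0, 114.8, 95.5, 113.2]
  corners [[444.8999938964844, 215.1999969482422], [455.1000061035156, 100.9000015258789], [550.0999755859375, 110.19999694824219], [540.5999755859375, 223.0]]
  angles [-84.92, 5.58, -85.18, 4.63] [73, 76, 72, 74]
scene wood 3877.03125 centre [486.3  44.3] sides [161.4, 414.6, 161.4, 413.2]
  corners [[383.0, 241.1999969482422], [429.20001220703125, -170.8000030517578], [589.4000244140625, -151.89999389648438], [543.4000244140625, 258.70001220703125]]
  angles [-83.61, 6.71, -83.61, 6.22] [303, 134, 368, 119]
```

View pics/m_top.png

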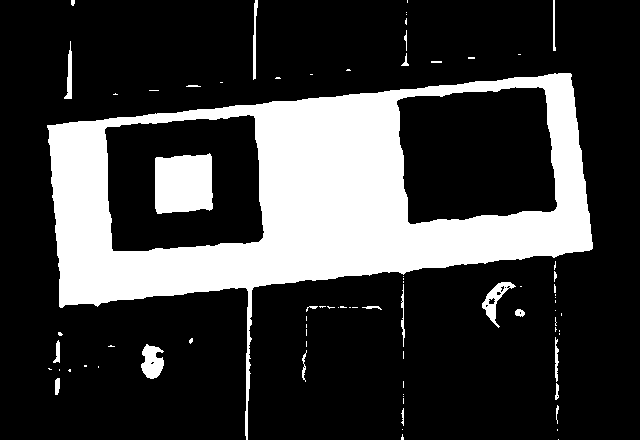

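```bash
cat >> h.py <<'E'
def wood(im,F=4,box=(155,180,315,290)):
    x0,y0,x1,y1=box
    sub=cv2.resize(np.ascontiguousarray(im[y0:y1,x0:x1]),None,fx=F,fy=F,interpolation=cv2.INTER_CUBIC)
    mk=cv2.morphologyEx(cv2.morphologyEx(dark(sub),cv2.MORPH_OPEN,np.ones((13,13))),cv2.MORPH_CLOSE,np.ones((5,5)))
    c=max(cv2.findContours(mk,cv2.RETR_EXTERNAL,cv2.CHAIN_APPROX_NONE)[0],key=cv2.contourArea)
    return (c.reshape(-1,2)+.5)/F-.5+[x0,y0]
E
python3 - <<'E'
from h import *
im=cv2.imread("pics/top0.png")[...,::-1]
px=wood(im); C,L=quad(px,"top",.04)
print(C.round(1).tolist(),[round(float(np.linalg.norm(C[i]-C[i-1])),1) for i in range(4)],[round(float(np.degrees(np.arctan2(l[1],l[0]))),2) for l in L],[l[4] for l in L])
# other things
for nm,p,z in (("spool",(285,257),.036),("block nearcorner",(233,256),.022),("block",(251,257),.022),("vise jaw",(331,280),.1),("rail R end top",(298,197),.054),("lamp",(337,110),.3)): print(nm,ray("top",p,z)[0].round(3))
E
```

```text
[[407.1000061035156, 250.10000610351562], [451.79998779296875, -143.3000030517578], [586.4000244140625, -127.69999694824219], [540.7000122070312, 265.79998779296875]] [134.5, 396.0, 135.5, 396.1] [-83.52, 6.62, -83.37, 6.68] [427, 144, 162, 147]
spool [ 0.407 -0.09   0.036]
block nearcorner [0.409 0.065 0.022]
block [0.407 0.011 0.022]
vise jaw [ 0.344 -0.212  0.1  ]
rail R end top [ 0.586 -0.128  0.054]
lamp [ 0.762 -0.189  0.3  ]
```

```bash
cat >> h.py <<'E'
# ledge frame from top picture 0: ends midpoint, front edge/rail-foot midpoint at x_l=-7
_C=np.array([[407.1,250.1],[451.8,-143.3],[586.4,-127.7],[540.7,265.8]])
YAW=np.radians(np.mean([-83.52+90,-83.37+90,6.62,6.68]))
EX=np.array([np.cos(YAW),np.sin(YAW)]); EY=np.array([-EX[1],EX[0]])
ORG=_C.mean(0)+7*EX     # mm, ledge origin in world
def toL(P): d=np.atleast_2d(P)-ORG; return np.c_[d@EX,d@EY]
def toW(p): p=np.atleast_2d(p); return ORG+p[:,:1]*EX+p[:,1:2]*EY
def tool():
    s=ctrl.get_state(); Rt=R.from_rotvec(s['tool_rot']).as_matrix()
    p=np.array(s['position'])*1000
    print("t %.2f TCP"%s['time'],p.round(1),"ledge",toL(p[:2])[0].round(1),"tipz %.1f"%(p[2]-14),"F",np.round(s['ft_force'],1),"grip %.2f"%s['grip_width'])
    a=lambda v:np.degrees(np.arctan2(v[1],v[0])-YAW)
    print("  tool x,y in ledge deg: %.1f %.1f"%(a(Rt[:,0]),a(Rt[:,1])),"tool z",Rt[:,2].round(3),"q7 %.2f"%s['joint_positions'][6])
    return p,Rt
def delta(xl,yl,tipz,ydeg=None):
    """tool-frame shift [mm] to put TCP at ledge x,y & tip height; ydeg=wanted ledge angle of tool y"""
    p,Rt=tool(); w=np.r_[toW([xl,yl])[0],tipz+14]
    print("  shift",(Rt.T@(w-p)).round(1),end=" ")
    if ydeg is not None:
        t=np.radians(ydeg)+YAW; y=np.array([-0.,0,0])+[np.cos(t),np.sin(t),0]; z=np.array([0,0,-1.]); T=np.c_[np.cross(y,z),y,z]
        print("turn",R.from_matrix(Rt.T@T).as_rotvec().round(3),end="")
    print()
E
python3 - <<'E'
from h import *
print(np.degrees(YAW),ORG)
print("ends",toL(_C).round(1).tolist())
print("marked top",toL([[471.5,-5.5],[482.5,-114.6],[574.3,-105.8],[563.4,3.8]]).round(1).tolist())
print("marked scene",toL([[469.1,-4.2],[480.8,-116.7],[574.8,-107.8],[563.7,4.8]]).round(1).tolist())
print("window top",toL([[447.4,213.1],[456.9,103.9],[548.5,112.8],[539.4,221.1]]).round(1).tolist())
delta(-75,-103,110,90)
E
```

```text
6.6025 [503.45357425  62.02986346]Traceback (most recent call last):
  File "<stdin>", line 3, in <module>
NameError: name '_C' is not defined
```

```bash
sed -i 's/\b_C\b/LC/g' h.py; python3 - <<'E'
from h import *
print("ends",toL(LC).round(1).tolist())
print("marked top",toL([[471.5,-5.5],[482.5,-114.6],[574.3,-105.8],[563.4,3.8]]).round(1).tolist())
print("marked scene",toL([[469.1,-4.2],[480.8,-116.7],[574.8,-107.8],[563.7,4.8]]).round(1).tolist())
print("window top",toL([[447.4,213.1],[456.9,103.9],[548.5,112.8],[539.4,221.1]]).round(1).tolist())
delta(-75,-118,110,90)
E
```

```text
ends [[-74.1, 197.9], [-74.9, -198.0], [60.6, -198.0], [60.4, 198.1]]
marked top [[-39.5, -63.4], [-41.1, -173.0], [51.1, -174.9], [52.9, -64.7]]
marked scene [[-41.7, -61.8], [-43.1, -174.9], [51.3, -176.9], [53.3, -63.8]]
window top [[-38.3, 156.5], [-41.4, 46.9], [50.6, 45.3], [54.0, 153.9]]
t 0.10 TCP [238.4 604.2 235.6] ledge [-200.9  569. ] tipz 221.6 F [-1.   0.1 -0.2] grip 1.00
  tool x,y in ledge deg: 151.9 61.9 tool z [-0.001 -0.002 -1.   ] q7 -0.06
  shift [-435.  -546.3  112.6] turn [-0.002 -0.    -0.491]
```

Both cameras agree. The marked plate sits about 8 mm off the rail at roughly −1° yaw, with its centre at ledge y≈−119. The target centre is −180, which puts its y=−20 line at the −200 end. I'll travel there high, turning the jaws parallel to the ledge.

```bash
python3 -m handwheel '[[-50,-34,0,0,0,-0.1,-1],[-103,-68,0,0,0,-0.2,-0.4],[-155,-103,0,0,0,-0.3,-0.4],[-206,-137,0,0,0,-0.4,-0.4],[-258,-171,0,0,0,-0.49,-0.4],[-309,-205,0,0,0,-0.49,-0.4],[-330,-262,0,0,0,-0.49,-0.4],[-351,-319,0,0,0,-0.49,-0.4],[-372,-376,0,0,0,-0.49,-0.4],[-393,-433,0,0,0,-0.49,-0.4],[-414,-490,0,0,0,-0.49,-0.4],[-435,-546,20,0,0,-0.49,-0.4]]'; python3 - <<'E'
from h import *
delta(-65,-118,60,90)
E
```

```text
time: 1.6
position: [0.4434, -0.0644, 0.2176]
tool_rot: [-0.179, 3.133, 0.001]
ft_force: [2.0, -0.4, 0.4]
grip_width: 0.702
t 1.60 TCP [443.4 -64.4 217.6] ledge [ -74.2 -118.7] tipz 203.6 F [ 2.  -0.4  0.4] grip 0.70
  tool x,y in ledge deg: -180.1 89.9 tool z [ 0.004  0.001 -1.   ] q7 1.71
  shift [ -8.6   0.7 143.7] turn [ 0.     0.004 -0.001]
```

```bash
python3 -m handwheel '[[-4,0,50,0,0,0,-0.4],[-8,0,100,0,0,0,-0.4],[-8,0,140,0,0,0,-0.4],[-8,0,150,0,0,0,-0.4],[-8,0,150,0,0,0,-0.4],[-8,0,150,0,0,0,-0.4]]'; python3 - <<'E'
from h import *
delta(-66,-118,42,90)
im=ctrl.get_image("scene"); crop(im,165,130,325,255,5,"pics/s1.png")
E
```

```text
time: 2.35
position: [0.4523, -0.0614, 0.0684]
tool_rot: [-0.179, 3.133, 0.0]
ft_force: [1.2, -0.3, -0.2]
grip_width: 0.698
t 2.35 TCP [452.3 -61.4  68.4] ledge [ -65.  -116.8] tipz 54.4 F [ 1.2 -0.3 -0.2] grip 0.70
  tool x,y in ledge deg: -180.0 90.0 tool z [ 0.003  0.    -1.   ] q7 1.80
  shift [ 1.  -1.3 12.4] turn [ 0.     0.003 -0.001]
```

View pics/s1.png

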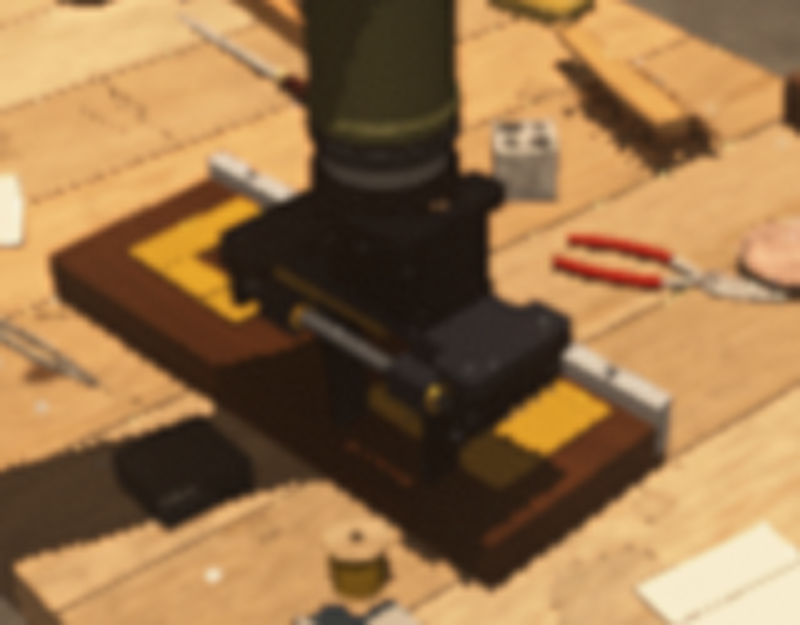

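The fingers stand over the strip of ledge in front of the plate, clear of the spool. Next I lower them and push to the rail.

```bash
python3 -m handwheel '[[0,0,6,0,0,0,-0.4],[0,0,12,0,0,0,-0.4],[0,-1,12.5,0,0,0,-0.4],[-5,-1,12.5,0,0,0,-0.4],[-10,-1,12.5,0,0,0,-0.4],[-14,-1,12.5,0,0,0,-0.4],[-17,-1,12.5,0,0,0,-0.4],[-19,-1,12.5,0,0,0,-0.4],[-21,-1,12.5,0,0,0,-0.4],[-22,-1,12.5,0,0,0,-0.4]]'; python3 - <<'E'
from h import *
tool()
E
```

```text
time: 3.65
position: [0.4529, -0.0615, 0.0542]
tool_rot: [0.167, -3.091, -0.011]
ft_force: [-57.9, 1.4, 73.3]
grip_width: 0.7
t 3.65 TCP [452.9 -61.5  54.2] ledge [ -64.4 -116.9] tipz 40.2 F [-57.9   1.4  73.3] grip 0.70
  tool x,y in ledge deg: -180.4 89.6 tool z [-0.046  0.005 -0.999] q7 1.83
```

Something is jammed: Fz is 73 N and the tool didn't advance. Backing off upwards straight away.

```bash
python3 -m handwheel '[[20,0,-2,0,0,0,-0.4],[22,0,-5,0,0,0,-0.4],[22,0,-6,0,0,0,-0.4],[22,0,-6,0,0,0,-0.4]]'; python3 - <<'E'
from h import *
tool()
for n in ("scene","top"):
    im=ctrl.get_image(n); cv2.imwrite(f"pics/{n}2.png",im[...,::-1])
    crop(im,*((165,130,325,255) if n=="scene" else (155,180,315,290)),5,f"pics/{n}2c.png")
E
```

```text
time: 4.15
position: [0.4519, -0.0622, 0.0604]
tool_rot: [-0.18, 3.136, -0.001]
ft_force: [-0.1, -0.9, -0.1]
grip_width: 0.696
t 4.15 TCP [451.9 -62.2  60.4] ledge [ -65.5 -117.5] tipz 46.4 F [-0.1 -0.9 -0.1] grip 0.70
  tool x,y in ledge deg: -180.0 90.0 tool z [ 0.001 -0.    -1.   ] q7 1.81
```

View pics/scene2c.png

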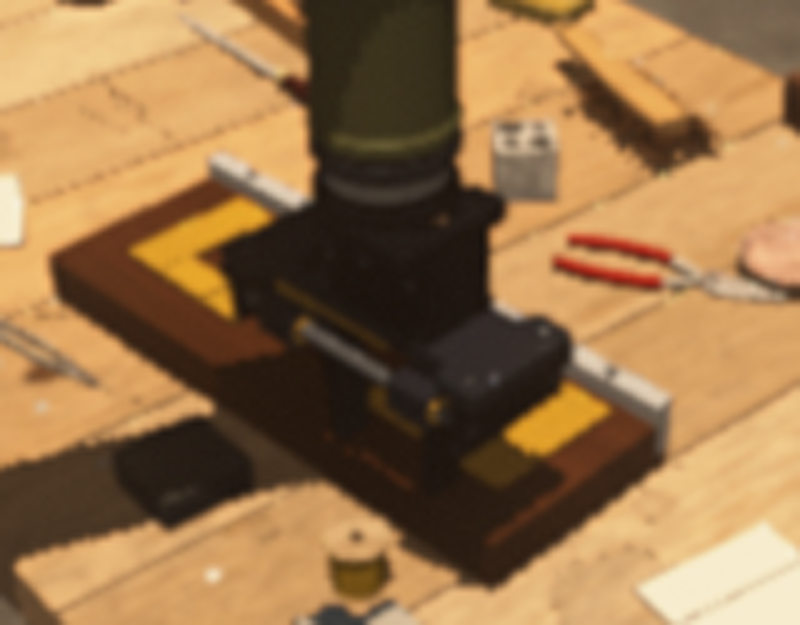

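View pics/top2c.png

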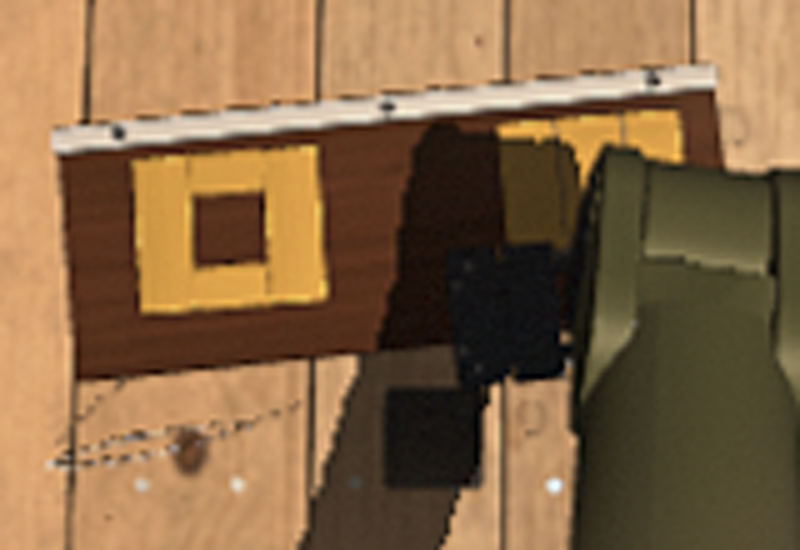

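The plate hasn't moved; the tips had simply dug into the wood. I'll come down in small steps to about 42.5 mm and check Fz before pushing.

```bash
python3 -m handwheel '[[0,0,2,0,0,0,-0.4],[0,0,3,0,0,0,-0.4],[0,0,3,0,0,0,-0.4],[0,0,3,0,0,0,-0.4]]'; python3 - <<'E'
from h import *
for i in range(2): tool()
E
```

```text
time: 4.75
position: [0.4509, -0.0624, 0.0572]
tool_rot: [-0.179, 3.136, 0.0]
ft_force: [-0.3, 1.3, 0.1]
grip_width: 0.697
t 4.75 TCP [450.9 -62.4  57.2] ledge [ -66.5 -117.6] tipz 43.2 F [-0.3  1.3  0.1] grip 0.70
  tool x,y in ledge deg: -180.1 89.9 tool z [ 0.  0. -1.] q7 1.81
t 4.75 TCP [450.9 -62.4  57.2] ledge [ -66.5 -117.6] tipz 43.2 F [-0.3  1.3  0.1] grip 0.70
  tool x,y in ledge deg: -180.1 89.9 tool z [ 0.  0. -1.] q7 1.81
```

```bash
python3 -m handwheel '[[-4,0,0.7,0,0,0,-0.4],[-8,0,0.7,0,0,0,-0.4],[-12,0,0.7,0,0,0,-0.4],[-14,0,0.7,0,0,0,-0.4],[-16,0,0.7,0,0,0,-0.4],[-18,0,0.7,0,0,0,-0.4]]'; python3 - <<'E'
from h import *
tool()
E
```

```text
time: 5.5
position: [0.4683, -0.0606, 0.0563]
tool_rot: [0.179, -3.135, -0.0]
ft_force: [-1.9, -0.1, 0.4]
grip_width: 0.705
t 5.50 TCP [468.3 -60.6  56.3] ledge [ -49.  -117.7] tipz 42.3 F [-1.9 -0.1  0.4] grip 0.71
  tool x,y in ledge deg: -180.1 89.9 tool z [-0.001 -0.    -1.   ] q7 1.83
```

```bash
python3 -m handwheel '[[-2,0,0,0,0,0,-0.4],[-4,0,0,0,0,0,-0.4],[-6,0,0,0,0,0,-0.4],[-7,0,0,0,0,0,-0.4]]'; python3 - <<'E'
from h import *
tool()
E
```

```text
time: 6.0
position: [0.4752, -0.0595, 0.0563]
tool_rot: [0.179, -3.135, -0.0]
ft_force: [-3.7, 0.1, 1.6]
grip_width: 0.704
t 6.00 TCP [475.2 -59.5  56.3] ledge [ -42.  -117.4] tipz 42.3 F [-3.7  0.1  1.6] grip 0.70
  tool x,y in ledge deg: -180.1 89.9 tool z [-0.001  0.    -1.   ] q7 1.83
```

```bash
python3 -m handwheel '[[-1,0,0,0,0,0,-0.4],[-2,0,0,0,0,0,-0.4],[-2.5,0,0,0,0,0,-0.4]]'; python3 - <<'E'
from h import *
tool()
E
```

```text
time: 6.38
position: [0.4755, -0.0595, 0.0561]
tool_rot: [0.179, -3.13, -0.001]
ft_force: [-9.4, -1.2, 8.0]
grip_width: 0.7
t 6.38 TCP [475.5 -59.5  56.1] ledge [ -41.7 -117.5] tipz 42.1 F [-9.4 -1.2  8. ] grip 0.70
  tool x,y in ledge deg: -180.1 89.9 tool z [-0.006  0.    -1.   ] q7 1.83
```

The plate is against the rail: force rises while the position stalls. I'll back off, lift, and test which turn direction lowers q7.

```bash
python3 -m handwheel '[[8,0,0,0,0,0,-0.4],[16,0,0,0,0,0,-0.4],[18,0,-30,0,0,0,-0.4],[18,0,-60,0,0,0,-0.4],[18,0,-80,0,0,0.17,0.1]]'; python3 - <<'E'
from h import *
delta(15,-38,110,0); delta(15,-38,110,180)
E
```

```text
time: 7.0
position: [0.4613, -0.0614, 0.1383]
tool_rot: [0.094, 3.137, 0.001]
ft_force: [0.1, -1.1, 0.4]
grip_width: 0.648
t 7.00 TCP [461.3 -61.4 138.3] ledge [ -56.1 -117.8] tipz 124.3 F [ 0.1 -1.1  0.4] grip 0.65
  tool x,y in ledge deg: 170.0 80.0 tool z [ 0.004  0.001 -1.   ] q7 1.58
  shift [-56.1  91.   14.6] turn [0.003 0.002 1.395]
t 7.00 TCP [461.3 -61.4 138.3] ledge [ -56.1 -117.8] tipz 124.3 F [ 0.1 -1.1  0.4] grip 0.65
  tool x,y in ledge deg: 170.0 80.0 tool z [ 0.004  0.001 -1.   ] q7 1.58
  shift [-56.1  91.   14.6] turn [-0.003  0.003 -1.746]
```

Positive turn lowers q7, so I'll turn +1.395 while shifting.

```bash
python3 -m handwheel '[[-10,15,0,0,0,0.18,0.1],[-20,30,0,0,0,0.36,0.1],[-30,45,0,0,0,0.54,0.1],[-40,60,0,0,0,0.72,0.1],[-50,75,0,0,0,0.9,0.1],[-56,91,0,0,0,1.08,0.1],[-56,91,14,0,0,1.26,0.1],[-56,91,14,0,0,1.395,0.1],[-56,91,14,0,0,1.395,0.1]]'; python3 - <<'E'
from h import *
delta(15,-38,46,0)
for n in ("scene","top"):
    im=ctrl.get_image(n); cv2.imwrite(f"pics/{n}3.png",im[...,::-1])
    crop(im,*((165,130,325,255) if n=="scene" else (155,180,315,290)),5,f"pics/{n}3c.png")
E
```

```text
time: 8.12
position: [0.5215, 0.0265, 0.1227]
tool_rot: [2.082, 2.352, 0.001]
ft_force: [-1.0, 0.2, -0.3]
grip_width: 0.447
t 8.12 TCP [521.5  26.5 122.7] ledge [ 13.9 -37.4] tipz 108.7 F [-1.   0.2 -0.3] grip 0.45
  tool x,y in ledge deg: 90.4 0.4 tool z [ 0.001  0.    -1.   ] q7 0.09
  shift [-0.6  1.1 62.7] turn [ 0.001 -0.     0.006]
```

View pics/scene3c.png

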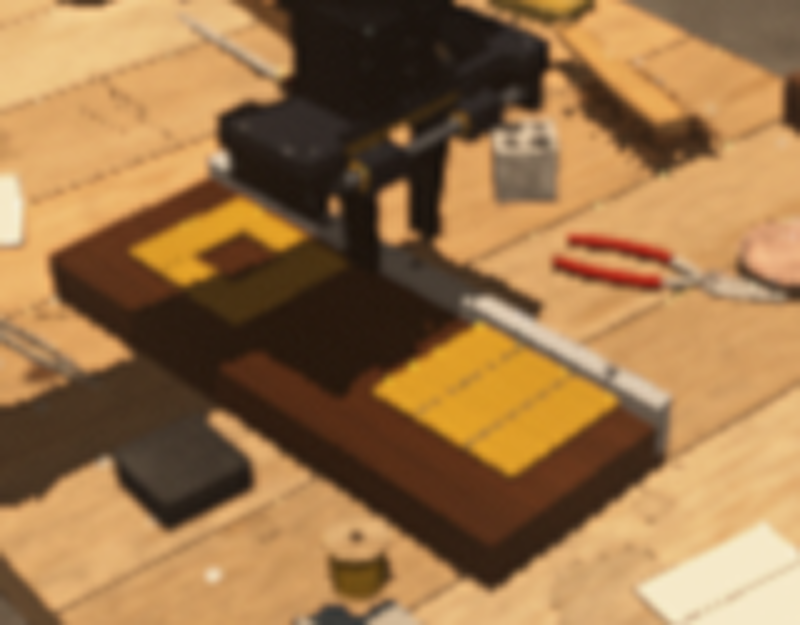

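View pics/top3c.png

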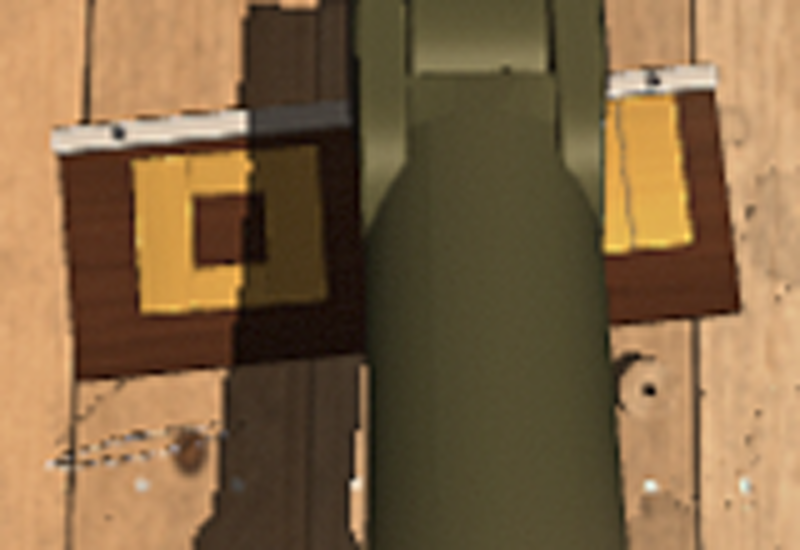

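The plate now lies along the rail, and the window plate is unmoved. Lowering behind the plate's left end.

```bash
python3 -m handwheel '[[0,0,30,0,0,0,0.1],[0,0,56,0,0,0,0.1],[0,0,62,0,0,0,0.1],[0,0,63,0,0,0,0.1],[0,0,63,0,0,0,0.1]]'; python3 - <<'E'
from h import *
delta(15,-54,42.5,0)
E
```

```text
time: 8.85
position: [0.5222, 0.0264, 0.0606]
tool_rot: [2.083, 2.35, 0.003]
ft_force: [-0.0, -0.6, 0.6]
grip_width: 0.449
t 8.85 TCP [522.2  26.4  60.6] ledge [ 14.6 -37.5] tipz 46.6 F [-0.  -0.6  0.6] grip 0.45
  tool x,y in ledge deg: 90.3 0.3 tool z [ 0.002  0.    -1.   ] q7 0.13
  shift [-16.5   0.3   4.1] turn [ 0.002 -0.     0.005]
```

```bash
python3 -m handwheel '[[0,0,2,0,0,0.005,0.1],[0,0,3.5,0,0,0.005,0.1],[0,0,3.8,0,0,0.005,0.1],[-5,0,3.8,0,0,0.005,0.1],[-10,0,3.8,0,0,0.005,0.1],[-14,0,3.8,0,0,0.005,0.1],[-18,0,3.8,0,0,0.005,0.1],[-22,0,3.8,0,0,0.005,0.1],[-26,0,3.8,0,0,0.005,0.1]]'; python3 - <<'E'
from h import *
delta(15,-106,42.5,0)
E
```

```text
time: 9.98
position: [0.5244, 0.0007, 0.0558]
tool_rot: [-2.089, -2.345, -0.0]
ft_force: [-0.9, 2.8, 0.4]
grip_width: 0.45
t 9.97 TCP [524.4   0.7  55.8] ledge [ 13.8 -63.3] tipz 41.8 F [-0.9  2.8  0.4] grip 0.45
  tool x,y in ledge deg: 90.0 0.0 tool z [-0.  0. -1.] q7 0.18
  shift [-42.7   1.2  -0.8] turn [-0. -0.  0.]
```

```bash
python3 -m handwheel '[[-4,0,-0.4,0,0,0,0.1],[-8,0,-0.4,0,0,0,0.1],[-12,0,-0.4,0,0,0,0.1],[-16,0,-0.4,0,0,0,0.1],[-20,0,-0.4,0,0,0,0.1],[-24,0,-0.4,0,0,0,0.1],[-28,0,-0.4,0,0,0,0.1],[-32,0,-0.4,0,0,0,0.1],[-35,0,-0.4,0,0,0,0.1],[-38,0,-0.4,0,0,0,0.1],[-40,0,-0.4,0,0,0,0.1]]'; python3 - <<'E'
from h import *
delta(15,-115.5,42.5,0)
for n in ("scene","top"):
    im=ctrl.get_image(n); cv2.imwrite(f"pics/{n}4.png",im[...,::-1])
    crop(im,*((165,130,325,255) if n=="scene" else (155,180,315,290)),5,f"pics/{n}4c.png")
E
```

```text
time: 11.35
position: [0.5291, -0.0393, 0.0561]
tool_rot: [-2.09, -2.345, -0.0]
ft_force: [-0.3, 2.5, -1.2]
grip_width: 0.448
t 11.35 TCP [529.1 -39.3  56.1] ledge [  13.8 -103.6] tipz 42.1 F [-0.3  2.5 -1.2] grip 0.45
  tool x,y in ledge deg: 90.0 -0.0 tool z [ 0.  0. -1.] q7 0.27
  shift [-11.9   1.2  -0.4] turn [ 0. -0. -0.]
```

View pics/scene4c.png

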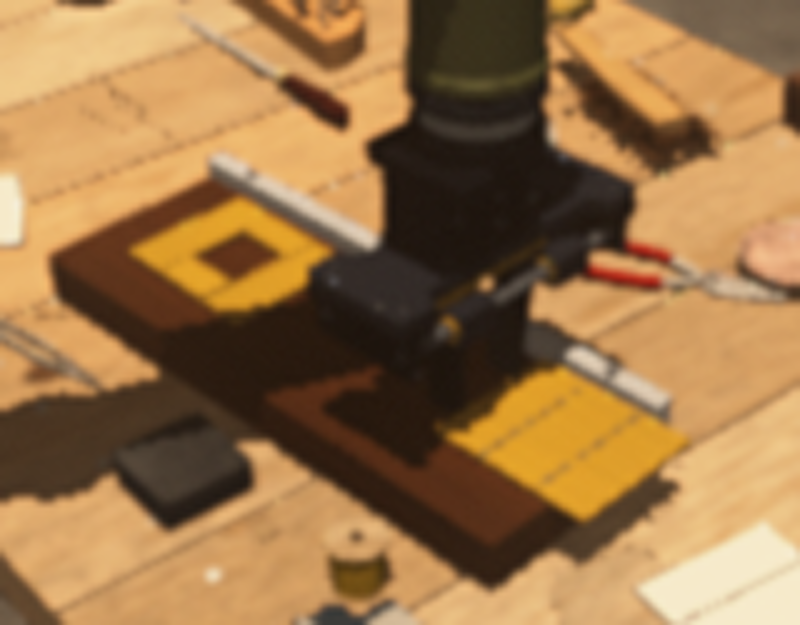

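View pics/top4c.png

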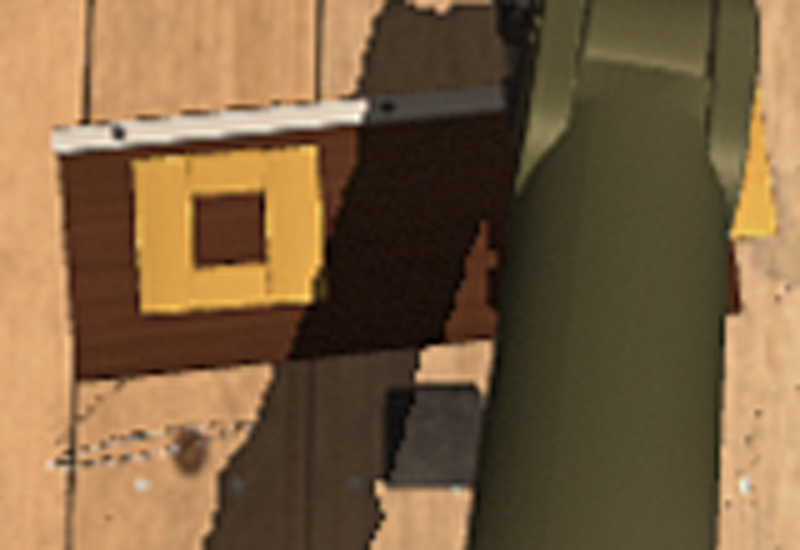

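```bash
cat >> h.py <<'E'
def platefit(im,n,box):
    x0,y0,x1,y1=box;F=4
    sub=cv2.resize(np.ascontiguousarray(im[y0:y1,x0:x1]),None,fx=F,fy=F,interpolation=cv2.INTER_CUBIC)
    mk=cv2.morphologyEx(brass(sub),cv2.MORPH_CLOSE,np.ones((9,9)))
    for c in cv2.findContours(mk,cv2.RETR_EXTERNAL,cv2.CHAIN_APPROX_NONE)[0]:
        if cv2.contourArea(c)<2000: continue
        px=(c.reshape(-1,2)+.5)/F-.5+[x0,y0]
        try: C,L=quad(px,n,.045)
        except Exception as e: print(e); continue
        print(n,"corners(ledge)",toL(C).round(1).tolist(),"centre",toL(C.mean(0))[0].round(1),"sides",[round(float(np.linalg.norm(C[i]-C[i-1])),1) for i in range(4)],"ang",[round(float(np.degrees(np.arctan2(l[1],l[0])-YAW)),1) for l in L])
E
python3 - <<'E'
from h import *
im=cv2.imread("pics/scene4.png")[...,::-1]; platefit(im,"scene",(240,190,310,240))
E
```

```text
scene corners(ledge) [[-33.7, -126.9], [-33.6, -226.8], [60.9, -227.7], [60.7, -119.9]] centre [  13.6 -175.3] sides [94.7, 99.9, 94.5, 107.7] ang [-89.9, -0.5, -89.9, 4.2]
```

The plate is square (0±0.5°) and its right end is at about −225. About 9.7 mm remain to −235, so I'll push 8, then retract and measure with both cameras.

```bash
python3 -m handwheel '[[-2,0,0,0,0,0,0.1],[-4,0,0,0,0,0,0.1],[-6,0,0,0,0,0,0.1],[-7.5,0,0,0,0,0,0.1],[-8,0,0,0,0,0,0.1],[-8,0,0,0,0,0,0.1]]'; python3 -c "
from h import *
tool()"; python3 -m handwheel '[[4,0,0,0,0,0,0.1],[10,0,0,0,0,0,0.1],[40,0,-40,0,0,0,0.1],[90,0,-70,0,0,0,0.1],[150,0,-70,0,0,0,0.1],[210,0,-70,0,0,0,0.1]]';  python3 - <<'E'
from h import *
tool()
for n in ("scene","top"):
    im=ctrl.get_image(n); cv2.imwrite(f"pics/{n}5.png",im[...,::-1])
    crop(im,*((165,130,325,255) if n=="scene" else (155,180,315,290)),5,f"pics/{n}5c.png")
    platefit(im,n,(240,190,310,240) if n=="scene" else (240,190,320,260))
E
```

```text
time: 12.2
position: [0.5301, -0.0472, 0.0562]
tool_rot: [2.09, 2.345, 0.0]
ft_force: [0.6, 1.2, 1.5]
grip_width: 0.45
t 12.20 TCP [530.1 -47.2  56.2] ledge [  13.9 -111.6] tipz 42.2 F [0.6 1.2 1.5] grip 0.45
  tool x,y in ledge deg: 90.0 -0.0 tool z [ 0. -0. -1.] q7 0.29
time: 12.95
position: [0.506, 0.1636, 0.1271]
tool_rot: [2.09, 2.345, 0.004]
ft_force: [0.7, 0.7, -0.9]
grip_width: 0.451
t 12.95 TCP [506.  163.6 127.1] ledge [ 14.2 100.6] tipz 113.1 F [ 0.7  0.7 -0.9] grip 0.45
  tool x,y in ledge deg: 90.0 -0.0 tool z [ 0.002  0.001 -1.   ] q7 -0.19
scene corners(ledge) [[-33.8, -121.6], [-33.1, -234.7], [61.5, -235.0], [60.3, -121.2]] centre [  13.7 -178.1] sides [94.2, 113.1, 94.6, 113.8] ang [-89.7, -0.2, -89.4, 0.3]
top corners(ledge) [[-31.8, -122.2], [-29.8, -231.4], [60.3, -231.1], [59.6, -123.5]] centre [  14.6 -177. ] sides [91.4, 109.2, 90.1, 107.6] ang [-89.0, 0.2, -89.6, -0.8]
```

View pics/top5c.png

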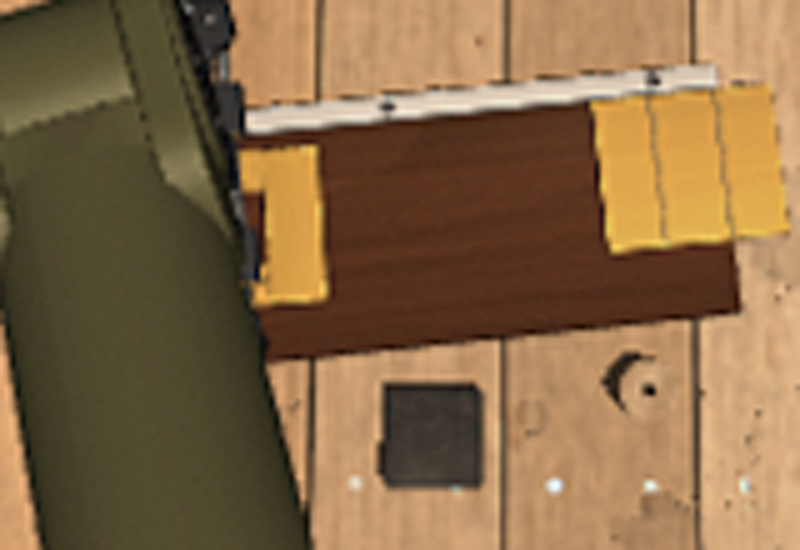

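View pics/scene5c.png

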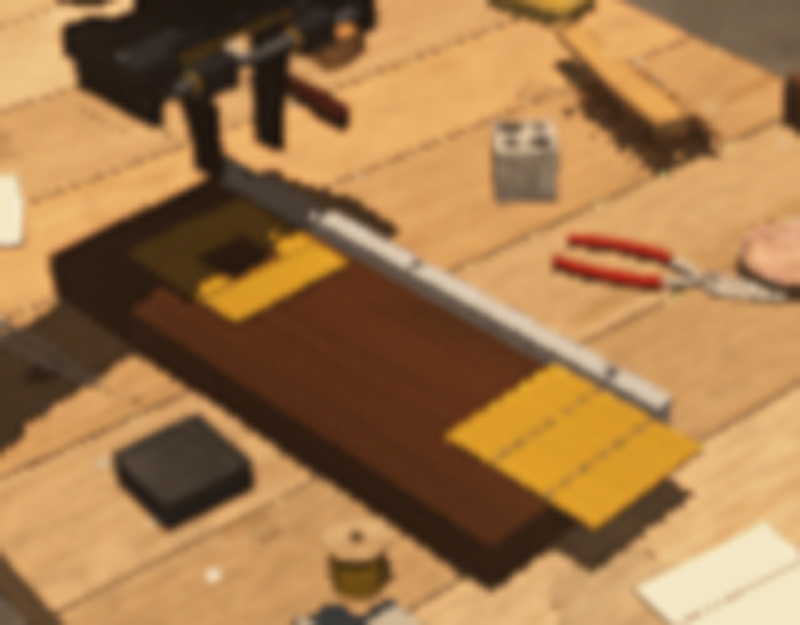

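```bash
cat >> h.py <<'E'
def profile(im,n,xs,ys,z):
    g=im.astype(np.float32).mean(2); X,Y=np.meshgrid(xs,ys)
    W=toW(np.c_[X.ravel(),Y.ravel()])/1000; uv=proj(n,np.c_[W,np.full(len(W),z)]).astype(np.float32).reshape(len(ys),len(xs),2)
    return cv2.remap(g,uv[...,0],uv[...,1],cv2.INTER_LINEAR).mean(1)
def lines(im,n,lo,hi):
    ys=np.arange(lo,hi,.25)
    for xs in (np.arange(-20,12,1.),np.arange(18,50,1.)):
        p=profile(im,n,xs,ys,.045); from scipy.ndimage import gaussian_filter1d as G
        d=np.clip(G(p,24)-G(p,3),0,None)
        from scipy.signal import find_peaks
        k,_=find_peaks(d,prominence=3); out=[]
        for i in k:
            s=slice(max(0,i-10),i+11); out.append((round(float((ys[s]*d[s]).sum()/d[s].sum()),2),round(float(d[i]),1)))
        print(n,"x%d"%xs.mean(),out)
def edge(im,n,xs,lo,hi,z=.04):
    ys=np.arange(lo,hi,.25); p=profile(im,n,xs,ys,z); h=(p[:16].mean()+p[-16:].mean())/2
    i=np.where(np.diff(np.sign(p-h)))[0]; print(n,"edge",ys[i],"levels",p[:16].mean().round(),p[-16:].mean().round())
E
python3 - <<'E'
from h import *
for n in("top","scene"):
    i0=cv2.imread(f"pics/{n}0.png")[...,::-1];i5=cv2.imread(f"pics/{n}5.png")[...,::-1]
    lines(i0,n,-160,-80); lines(i5,n,-222,-135)
    xs=np.arange(-68,-42,1.)
    edge(i0,n,xs,-212,-186); edge(i5,n,xs,-212,-186); edge(i0,n,xs,186,212)
    edge(i0,n,np.arange(-30,45,1.),-212,-186); edge(i0,n,np.arange(-30,45,1.),186,212)
E
```

```text
top x-4 [(-138.31, 13.5), (-98.62, 12.5)]
top x33 [(-139.06, 13.7), (-99.04, 13.5)]
top x-4 [(-197.34, 14.8), (-157.41, 13.4)]
top x33 [(-197.81, 13.1), (-157.76, 13.7)]
top edge [-199.25] levels 158.0 49.0
top edge [-199.25] levels 166.0 52.0
top edge [199.25] levels 48.0 155.0
top edge [-199.25] levels 149.0 58.0
top edge [199.5] levels 51.0 155.0
scene x-4 [(-139.03, 5.8), (-98.75, 3.7)]
scene x33 [(-138.97, 3.1), (-99.72, 4.0)]
scene x-4 [(-198.0, 5.4), (-158.2, 5.5)]
scene x33 [(-198.01, 5.0), (-157.98, 3.3)]
scene edge [-200.75] levels 33.0 50.0
scene edge [-200.75] levels 35.0 53.0
scene edge [196.75] levels 57.0 165.0
scene edge [-200.5] levels 36.0 56.0
scene edge [196.75] levels 59.0 162.0
```

Direct line measurement puts the leading line at −197.6 (top) and −198.0 (scene). The wood end is at −199.3 and −200.6, so about 2.2 mm remain. First, a light press from the front with shut fingers at the plate's centre to settle it on the rail.

```bash
python3 -m handwheel '[[-50,-20,0,0,0,0,1],[-105,-40,0,0,0,0,1],[-160,-60,0,0,0,0,1],[-215,-72,0,0,0,0,1],[-265,-72,0,0,0,0,1],[-278,-72,20,0,0,0,1],[-278,-72,50,0,0,0,1],[-278,-72,62,0,0,0,1],[-278,-72,62,0,0,0,1]]';  python3 - <<'E'
from h import *
delta(-58,-178,42.5,0)
E
```

```text
time: 14.18
position: [0.4656, -0.1228, 0.0636]
tool_rot: [-2.089, -2.345, 0.002]
ft_force: [0.6, -0.6, 0.9]
grip_width: 0.001
t 14.18 TCP [ 465.6 -122.8   63.6] ledge [ -58.8 -179.3] tipz 49.6 F [ 0.6 -0.6  0.9] grip 0.00
  tool x,y in ledge deg: 90.0 0.0 tool z [-0.002 -0.    -1.   ] q7 0.42
  shift [1.3 0.8 7.1] turn [-0.002  0.     0.   ]
```

```bash
python3 -m handwheel '[[1,0,4,0,0,0,1],[1,0,6.5,0,0,0,1],[1,0,6.8,0,0,0,1],[1,4,6.8,0,0,0,1],[1,7,6.8,0,0,0,1],[1,9,6.8,0,0,0,1],[1,11,6.8,0,0,0,1]]';  python3 - <<'E'
from h import *
tool()
E
```

```text
time: 15.05
position: [0.4772, -0.1207, 0.0573]
tool_rot: [2.09, 2.345, -0.0]
ft_force: [-0.7, -1.1, 0.0]
grip_width: 0.003
t 15.05 TCP [ 477.2 -120.7   57.3] ledge [ -47.  -178.5] tipz 43.3 F [-0.7 -1.1  0. ] grip 0.00
  tool x,y in ledge deg: 90.0 -0.0 tool z [ 0. -0. -1.] q7 0.43
```

```bash
python3 -m handwheel '[[0,1,0.5,0,0,0,1],[0,2,0.5,0,0,0,1],[0,3,0.5,0,0,0,1],[0,3,0.5,0,0,0,1]]';  python3 - <<'E'
from h import *
tool()
E
```

```text
time: 15.55
position: [0.4801, -0.1203, 0.0568]
tool_rot: [-2.09, -2.345, -0.0]
ft_force: [0.4, -0.2, 0.1]
grip_width: 0.003
t 15.55 TCP [ 480.1 -120.3   56.8] ledge [ -44.2 -178.4] tipz 42.8 F [ 0.4 -0.2  0.1] grip 0.00
  tool x,y in ledge deg: 90.0 -0.0 tool z [ 0.  0. -1.] q7 0.43
```

```bash
python3 -m handwheel '[[0,1,0,0,0,0,1],[0,2,0,0,0,0,1],[0,3,0,0,0,0,1],[0,3,0,0,0,0,1]]';  python3 -c "
from h import *
tool()"
```

```text
time: 16.05
position: [0.4831, -0.1199, 0.0568]
tool_rot: [2.09, 2.346, 0.0]
ft_force: [-0.0, -0.2, 0.8]
grip_width: 0.002
t 16.05 TCP [ 483.1 -119.9   56.8] ledge [ -41.1 -178.4] tipz 42.8 F [-0.  -0.2  0.8] grip 0.00
  tool x,y in ledge deg: 90.0 -0.0 tool z [ 0.  0. -1.] q7 0.43
```

```bash
python3 -m handwheel '[[0,1,0,0,0,0,1],[0,2,0,0,0,0,1],[0,3,0,0,0,0,1],[0,3,0,0,0,0,1]]';  python3 - <<'E'
from h import *
tool()
im=ctrl.get_image("scene"); cv2.imwrite("pics/scene6.png",im[...,::-1]); crop(im,210,160,330,255,6,"pics/scene6c.png")
E
```

```text
time: 16.55
position: [0.4842, -0.1199, 0.0565]
tool_rot: [-2.088, -2.343, 0.004]
ft_force: [-5.6, 0.3, 3.9]
grip_width: 0.002
t 16.55 TCP [ 484.2 -119.9   56.5] ledge [ -40.1 -178.5] tipz 42.5 F [-5.6  0.3  3.9] grip 0.00
  tool x,y in ledge deg: 90.0 -0.0 tool z [-0.004  0.    -1.   ] q7 0.44
```

View pics/scene6c.png

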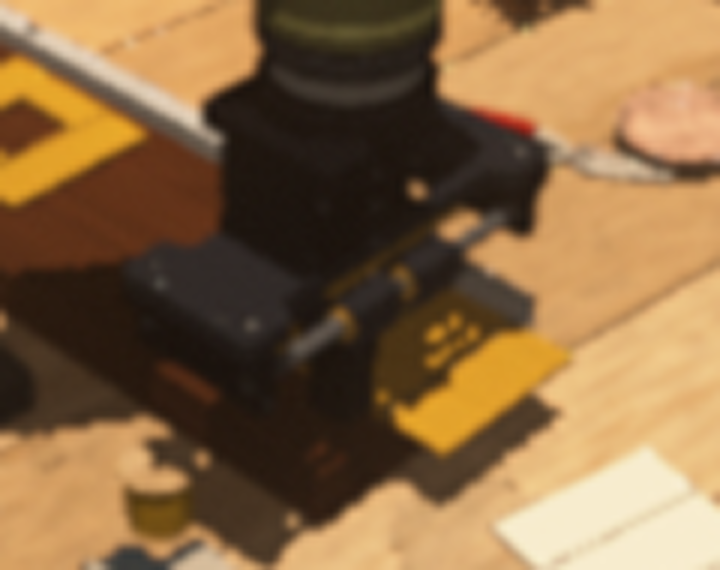

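Contact stalls at the rail. One slightly firmer press, then I back off and return to the left end.

```bash
python3 -m handwheel '[[0,1,-0.5,0,0,0,1],[0,1.5,-0.5,0,0,0,1],[0,-5,-0.5,0,0,0,1],[0,-14,-2,0,0,0,1],[0,-16,-40,0,0,0,0.1],[20,0,-60,0,0,0,0.1],[70,25,-60,0,0,0,0.1],[100,52,-60,0,0,0,0.1],[100,54,-40,0,0,0,0.1],[100,54,-15,0,0,0,0.1],[100,54,-5,0,0,0,0.1],[100,54,-5,0,0,0,0.1]]';  python3 - <<'E'
from h import *
delta(14,-100,42.2,0)
im=ctrl.get_image("scene"); cv2.imwrite("pics/scene7.png",im[...,::-1]); crop(im,165,130,325,255,5,"pics/scene7c.png")
lines(im,"scene",-222,-165); platefit(im,"scene",(240,190,310,240))
E
```

```text
time: 18.1
position: [0.5278, -0.0142, 0.0616]
tool_rot: [-2.09, -2.345, 0.001]
ft_force: [-0.6, 0.7, -1.1]
grip_width: 0.447
t 18.10 TCP [527.8 -14.2  61.6] ledge [ 15.4 -78.6] tipz 47.6 F [-0.6  0.7 -1.1] grip 0.45
  tool x,y in ledge deg: 90.0 -0.0 tool z [-0.001 -0.    -1.   ] q7 0.23
  shift [-21.4  -1.4   5.4] turn [-0.001  0.    -0.001]
scene x-4 [(-198.01, 5.3)]
scene x33 [(-198.01, 4.5)]
scene corners(ledge) [[-33.9, -121.2], [-33.4, -234.8], [61.4, -234.9], [60.4, -121.2]] centre [  13.6 -178. ] sides [94.3, 113.6, 94.8, 113.7] ang [-89.8, -0.1, -89.5, -0.0]
```

View pics/scene7c.png

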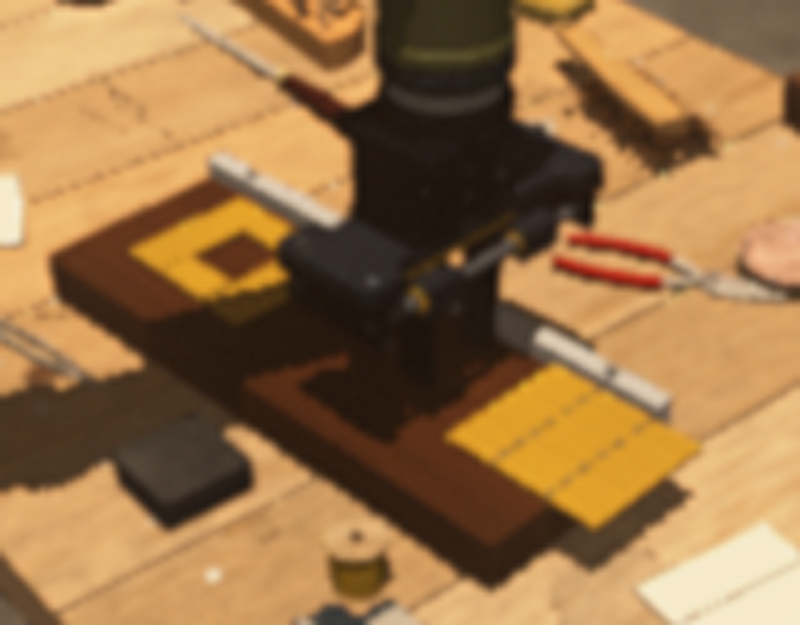

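The plate was already flush and hasn't shifted. The last push ended with the TCP at y=−111.6; now I go to about −113.8.

```bash
python3 -m handwheel '[[-6,-1,3,0,0,0,0.1],[-12,-1,5,0,0,0,0.1],[-18,-1,5.2,0,0,0,0.1],[-24,-1,5.2,0,0,0,0.1],[-28,-1,5.2,0,0,0,0.1],[-30,-1,5.2,0,0,0,0.1],[-32,-1,5.2,0,0,0,0.1],[-33,-1,5.2,0,0,0,0.1],[-34,-1,5.2,0,0,0,0.1],[-34,-1,5.2,0,0,0,0.1],[-34,-1,5.2,0,0,0,0.1]]';  python3 - <<'E'
from h import *
delta(14,-113.8,42.2,0)
im=ctrl.get_image("scene"); cv2.imwrite("pics/scene8.png",im[...,::-1])
lines(im,"scene",-224,-165); edge(im,"scene",np.arange(-68,-42,1.),-212,-186)
E
```

```text
time: 19.52
position: [0.531, -0.0475, 0.0566]
tool_rot: [-2.089, -2.346, -0.0]
ft_force: [-0.6, 1.3, -0.4]
grip_width: 0.454
t 19.52 TCP [531.  -47.5  56.6] ledge [  14.8 -111.9] tipz 42.6 F [-0.6  1.3 -0.4] grip 0.45
  tool x,y in ledge deg: 90.0 0.0 tool z [-0.     0.001 -1.   ] q7 0.30
  shift [-1.9 -0.8  0.4] turn [-0.    -0.001  0.   ]
scene x-4 [(-198.26, 5.6)]
scene x33 [(-198.22, 4.0)]
scene edge [-200.75] levels 35.0 54.0
```

```bash
python3 -m handwheel '[[-0.7,0,0,0,0,0,0.1],[-1.4,0,0,0,0,0,0.1],[-1.9,0,0,0,0,0,0.1],[-1.9,0,0,0,0,0,0.1],[-1.9,0,0,0,0,0,0.1]]';  python3 - <<'E'
from h import *
tool()
im=ctrl.get_image("scene"); cv2.imwrite("pics/scene9.png",im[...,::-1])
lines(im,"scene",-224,-165); edge(im,"scene",np.arange(-68,-42,1.),-212,-186)
E
python3 -m handwheel '[[4,0,0,0,0,0,0.1],[10,0,0,0,0,0,0.1],[40,0,-40,0,0,0,0.1],[90,0,-70,0,0,0,0.1],[150,0,-90,0,0,0,0.1],[210,0,-110,0,0,0,0.1],[210,0,-110,0,0,0,0.1]]';  python3 - <<'E'
from h import *
tool()
xs=np.arange(-68,-42,1.)
for n in ("scene","top"):
    im=ctrl.get_image(n); cv2.imwrite(f"pics/{n}10.png",im[...,::-1])
    crop(im,*((165,130,325,255) if n=="scene" else (155,180,315,290)),5,f"pics/{n}10c.png")
    platefit(im,n,(240,190,312,245) if n=="scene" else (240,190,325,260)); lines(im,n,-224,-138); edge(im,n,xs,-212,-186)
E
```

```text
time: 20.2
position: [0.5313, -0.0501, 0.0566]
tool_rot: [2.09, 2.345, -0.0]
ft_force: [-1.5, 1.6, -1.4]
grip_width: 0.446
t 20.20 TCP [531.3 -50.1  56.6] ledge [  14.8 -114.6] tipz 42.6 F [-1.5  1.6 -1.4] grip 0.45
  tool x,y in ledge deg: 90.0 -0.0 tool z [ 0. -0. -1.] q7 0.31
scene x-4 [(-200.79, 5.6)]
scene x33 [(-201.01, 4.9)]
scene edge [-200.75] levels 35.0 54.0
time: 21.12
position: [0.5068, 0.1656, 0.1683]
tool_rot: [-2.078, -2.356, -0.007]
ft_force: [-0.8, -0.4, 0.3]
grip_width: 0.45
t 21.12 TCP [506.8 165.6 168.3] ledge [ 15.2 102.5] tipz 154.3 F [-0.8 -0.4  0.3] grip 0.45
  tool x,y in ledge deg: 90.6 0.6 tool z [ 0.003  0.003 -1.   ] q7 -0.19
scene corners(ledge) [[-33.9, -124.5], [-33.2, -237.8], [61.7, -238.0], [60.3, -124.4]] centre [  13.7 -181.2] sides [94.1, 113.3, 94.8, 113.7] ang [-89.7, -0.1, -89.3, 0.1]
scene x-4 [(-200.98, 5.5), (-161.22, 5.3)]
scene x33 [(-201.01, 5.0), (-160.72, 3.5)]
scene edge [-200.75] levels 35.0 53.0
top corners(ledge) [[-32.1, -125.4], [-29.1, -234.2], [60.1, -234.2], [59.8, -126.2]] centre [  14.7 -180. ] sides [91.9, 108.8, 89.1, 108.0] ang [-88.4, 0.0, -89.8, -0.5]
top x-4 [(-200.33, 13.9), (-160.42, 13.5)]
top x33 [(-200.87, 12.9), (-160.81, 13.3)]
top edge [-199.25] levels 167.0 52.0
```

View pics/top10c.png

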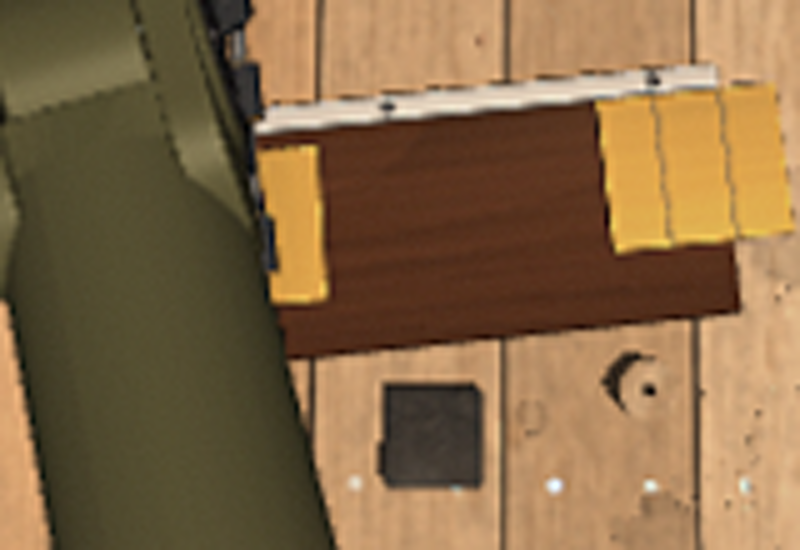

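View pics/scene10c.png

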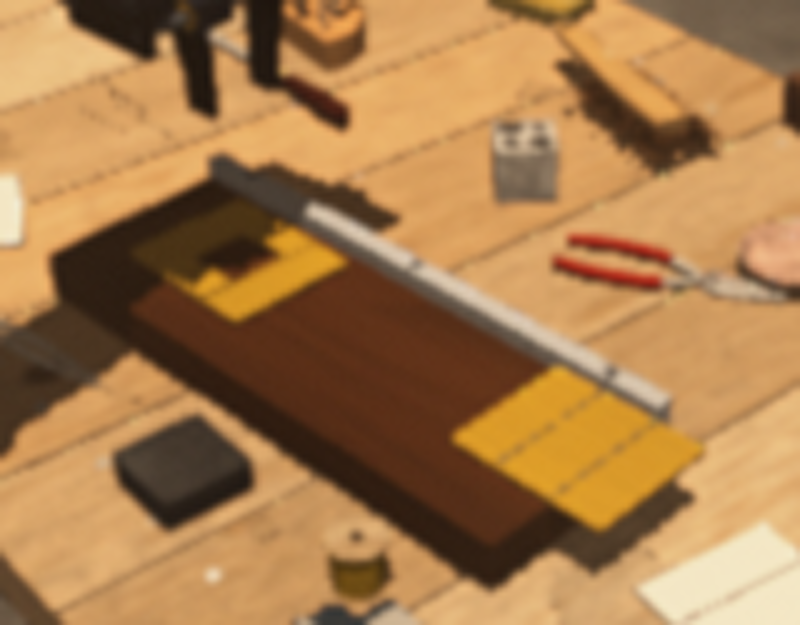

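Both views put the leading line at the wood's end (scene −201.0 vs edge −200.75, top −200.6 vs nominal −200). I'll check yaw and rail gap per section on the saved pictures, with no robot time used.

```bash
python3 - <<'E'
from h import *
from scipy.ndimage import gaussian_filter1d as G
def prof2(im,n,y,z,a=40,b=72):
    xs=np.arange(a,b,1.); ys=np.arange(y-4,y+4.1,.5)
    X,Y=np.meshgrid(xs,ys); W=toW(np.c_[X.ravel(),Y.ravel()])/1000; uv=proj(n,np.c_[W,np.full(len(W),z)]).astype(np.float32).reshape(X.shape+(2,))
    return xs,cv2.remap(im.astype(np.float32),uv[...,0],uv[...,1],cv2.INTER_LINEAR).mean(0)
for n in("top","scene"):
    im=cv2.imread(f"pics/{n}10.png")[...,::-1]
    # line yaw
    xs=np.arange(-20,52,8.); pk=[]
    for lo,hi in((-207,-194),(-167,-154)):
        ys=np.arange(lo,hi,.25); q=[]
        for x in xs:
            p=G(profile(im,n,np.arange(x-3,x+4,1.),ys,.045),2); q.append(ys[p.argmin()])
        f=np.polyfit(xs,q,1); print(n,"line yaw deg %.2f at mid %.2f"%(np.degrees(np.arctan(-f[0]))*-1*-1,np.polyval(f,15)))
    # rail-side & front-side brass border via blue-channel saturation (R-B) half level
    for a,b,nm in((40,72,"back"),(-45,-15,"front")):
        o=[]
        for y in range(-190,-128,8):
            x,c=prof2(im,n,y,.045,a,b); s=c[:,0]-c[:,2]; inside=s[:6].mean() if nm=="back" else s[-6:].mean()
            out=s.min(); k=np.where(np.diff(np.sign(s-(inside+ (25 if nm=="x" else out))/2)))[0]; k=k[0] if nm=="back" else k[-1]
            h=(inside+out)/2; o.append(round(float(x[k]+(h-s[k])/(s[k+1]-s[k])),1))
        print(n,nm,o)
E
```

```text
top line yaw deg 0.57 at mid -200.25
top line yaw deg 0.54 at mid -160.42
top back [61.0, 61.5, 61.0, 60.6, 61.2, 61.6, 60.9, 60.6]
top front [-31.7, -31.1, -30.5, -30.5, -31.5, -30.8, -30.4, -31.4]
scene line yaw deg -0.24 at mid -200.99
scene line yaw deg -0.39 at mid -160.87
scene back [60.5, 60.4, 60.0, 60.3, 59.8, 60.5, 60.2, 60.3]
scene front [-32.5, -32.8, -32.7, -33.0, -33.6, -32.9, -32.6, -32.7]
```

The back border is uniform at about 61 mm, against the rail, and the front is at about −31. The leading line sits at −200.25 (top) and −201.0 (scene). The robot is clear, so I'll hand in.

```bash
python3 -c "
from bench import ctrl
print(ctrl.close_job())"
```

```text
the job is handed in; nothing more can be done
None
```

The marked plate is pushed flat against the rail and out over the right end of the ledge, with its leading scribed line over the end of the wood to within about 1 mm. I handed the job in at about 21 s, with the gripper raised clear.

**What I did:** I pushed the plate to the rail from the front with both fingertips, then along the rail from its left end. I pressed it from the front again to settle it, then nudged it the last 2–3 mm.

**Last checks, in ledge coordinates:**

| | Top camera | Scene camera |
|---|---|---|
| Leading line | y ≈ −200.3 to −200.6 mm | y ≈ −201.0 mm |
| Wood end (nominal −200) | −199.25 mm | −200.75 mm |
| Plate back edge (rail face at 61) | about 61 mm | about 60.3 mm |

- **Line position:** the line is most likely 0.2–0.7 mm past the edge; the top camera's own edge reading would put it at 1.0–1.4 mm. I didn't push it back.
- **Squareness:** the two cameras disagreed on the plate's angle, at about 0.5° in opposite directions. The gap to the rail looked even along the plate, so I took it as flush.
- **Jam on the way:** on the first descent the fingertips dug into the wood in front of the plate, with about 73 N down and 58 N sideways. That's about 93 N in all, under the 120 N wrist limit. I backed off at once, and the plate had not moved.
- **Other things:** by eye in the pictures, the windowed plate, rubber block, spool and dapping block stayed where they were. The arm hid part of the windowed plate in the last views, and I did not check the tweezers specifically.

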